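Set the clamp screw of a pattern press

ROBOT

A 6-joint arm with a two-finger parallel gripper is mounted at the origin on the work surface. World frame = base frame: x ahead of the robot, y to its left, z up, the work surface at z = 0. Lengths are in m, angles in rad, forces in N, time in s.
With the tool pointing down it reaches from about 0.425 to 0.95 m from the base axis. Payload 14.7 kg.
Tool frame: the origin (TCP) lies between the finger pads; the fingertips stand 25 mm ahead of it and the grasp point (between the pads) lies 6 mm ahead of it; z points along the fingers, y is the line along which they close (so a half turn about z gives the same grasp; the last joint's range is limited). The gripper opens to 85 mm and grips with 20 to 120 N. Pads are 22 mm wide; open, the fingers measure 114 mm over their backs; the gripper's body (76 mm by 85 mm) begins 54 mm behind the grasp point. The pads swing forward as they close: fully open they stand 13 mm farther back than shut.
Start: joints at [1.117, 0.48, 1.596, -0, 1.065, -0.047], TCP at [0.257, 0.597, 0.227] pointing down, gripper open.
Joint ranges: [-2.75, 2.75], [-0.82, 2.05], [0.23, 2.67], [-1.56, 4.7], [0.09, 2.69], [-2.92, 2.92]. Speed limits (rad/s): [1.89, 1.89, 2.39, 3.01, 3.01, 3.01].

INTERFACE

Orientations are given as a rotation vector (axis times angle).
In Python, from station import telemetry, eyes, job_done gives the robot as it stands. The module is installed in compiled form; this text tells all that it offers.
- The arm moves only by the tool carry_out, never from a script. Its argument "targets" is a list that holds one entry, the list of rows, each a list of 5 numbers: the finger opening in mm, from 0 to 85.4, then the shift along the tool's x, y, z in units of 25 mm (1.0 is 25 mm), then the turn about the tool's z in units of 6 degrees (1.0 is 6 degrees). A call has 1 to 5 rows; each row is the pose to reach, as a shift and turn from the pose commanded when the call began, along the tool's axes at that moment; what a row does not reach only later rows make up. A row lasts 1/10 s, in which the tool goes at most 50 mm and 8.59 degrees, less where a joint would pass 70% of its speed; a pose out of reach is approached as far as the arm can. A call with a gripper value outside its range is refused whole. The fingers move at their own pace and stop on an object; "force" is the grip in N (left out, the last holds). Time passes only in rows, so rows that repeat a pose let the fingers close. It gives the time, the measured TCP pose, the force, the opening and the grip force at its end, in the units of the state.
- telemetry.read_state(): the state, without advancing time (a new reading comes with each control period).
- eyes.get_image(name): name is "side" or "top"; returns the picture (480x640x3 uint8, red, green, blue); there is no depth.
- eyes.camera_info(name): a dict with "vfov" (degrees; the focal length in pixels is half the picture's height over the tangent of half this angle, whatever the lens; pixels are square), "cx", "cy" (the principal point, pixels), "T" (4x4, takes a point from camera to world coordinates). Camera axes: x right, y up, looking along -z (the intrinsics and any distortion apply to the point x, -y, -z); pixel columns grow to the right and rows downward; lengths in m; the calibration is good to about 2 mm. A picture is of the moment at which its call begins. camera_info takes no time and is no camera call.
- job_done(): hands the job in; it is judged then, once.
The state is a dict: "t": time; "joints": joint angles; "joint_velocities": joint speeds; "joint_efforts": joint torques, N m; "ee_pos": TCP position; "tcp_rot": TCP orientation; "wrist_force": force on the tool from outside, world axes, zero at the start; "moment": the same for the moment, N m; "finger_gap": opening from 0.0 (shut) to 1.0 (fully open); "grip_force": force on a finger pad.
Only numpy, scipy, OpenCV 4.12 (cv2) and the standard library are available. Lean on these libraries where they do the work, as an engineer would, in place of code of your own. Each camera call takes 0.05 s, during which the arm holds its last target. There are 200 camera calls.

TASK

On the small wooden pattern press, first swing the steel hasp down flat over the catch on the lid, then turn the winged thumbscrew clockwise until it seats firmly and will go no further, and back it off a quarter turn so that a pattern sheet could still slide. Finish with the gripper still holding the wing at that setting, the hasp shut, and do not shift the jar, tools, stencils and other things lying about.

Things in the scene. Friction and masses are not known exactly. Their poses are not given: they have to be found in the camera images.
- press: Shut wooden case 220 (x) x 160 (y) x 70 mm high, fixed; the lid cannot lift. Origin: centre of its underside, z up; -x side is the front, towards the robot. Yawed up to 0.4 rad. On the lid top (z = 70 mm): the catch, a steel loop 18 mm long, 6 wide, 14 high, at x = -66, y = 0; and a boss 26 mm across (steel plate under it), top z = 84 mm, at x = 30, y = 0, carrying the thumbscrew.
- hasp_hinge (a point): Middle of the hasp's hinge, on the press's front rim at x = -116 mm, y = 0, z = 74 mm in the press's frame; axes as the press. The hinge runs along the press's y.
- hasp (a joint): Hasp angle: 0 = flat along the press's +x on the lid, catch through its slot (a stop); 1.57 = straight up; 2.1 = leaning outwards (a stop). It starts near upright (1.25 to 1.85); friction (0.035 N m) holds it wherever it is left. It can be pushed over with closed fingers from the front; nothing clicks.
- hasp_end (a point): Middle of the free end of the hasp: a flat steel strap 78 mm long from the hinge, 32 mm wide, 4 mm thick, with a 20 x 14 mm slot 40 to 60 mm from the hinge; x points along the strap away from the hinge.
- wing (a point): Wing of the thumbscrew: an upright flat steel plate 46 mm long (its x), 10 mm thick (its y), 28 mm high (z up), free all round. This point: centre of its underside, on the screw's vertical axis, 104 mm above the table; its top is 132 mm up. Below it a collar 18 mm across and a stem. Its height does not change as it turns (fine thread).
- screw (a joint): Thumbscrew angle in rad, growing clockwise from above (tightening). It seats at a solid stop at 6.28, where the wing lies along the press's x; backed off a quarter turn it reads 4.71, wing across the press. At reading s the wing's x is turned s clockwise from the press's x. It starts at 3.6 to 4.35. Friction 0.06 N m all the way; it stays where it is left.
- lid_stencil: Loose white openwork plate 56 x 40 x 4 mm on the lid's rear part. Origin under its centre. Leave alone.
- big_stencil: Loose green openwork plate 130 x 90 x 4 mm on the table, to the right. Origin under its centre. Leave alone.
- jar: Closed glue jar 44 mm across, 60 mm high, standing close to the press's right (-y) side. Origin under its centre. Leave alone.
- graver: Graver with a red handle, 135 mm long, 10 mm thick, lying close to the press's left (+y) side, parallel to it. Origin near its middle. Leave alone.
- tablet: Black tablet 170 x 240 x 8 mm lying far to the right. Origin under its centre. Leave alone.
- bowl: White bowl 120 mm across, 45 mm high, to the left. Origin under its centre. Leave alone.
- scissors: Scissors 160 mm long, 8 mm high, lying to the left, near the robot. Leave alone.
- brush: Brush 150 mm long lying beyond the press at the table's far side. Leave alone.

How it is judged:
On the way, in this order (a step that is already met when the one before it is completed fails the run):
1. the hasp lies flat over the catch (value of joint hasp below 0.12 rad), for 0.2 s.
2. with the hasp shut, the thumbscrew is turned home to its seat (value of joint screw above 6.193 rad and value of joint hasp below 0.12 rad), for 0.1 s.
At the end, for the whole second after the job is handed in: The hasp is within 0.12 rad of flat, the screw reads 4.71 within 0.33 rad (a quarter turn back from its seat, give or take 19 degrees), and the fingers grip the wing with more than 6 N (value of joint hasp below 0.12 rad and value of joint screw between 4.382 and 5.042 rad and contact force between the fingers and screw above 6 N); the arm keeps its last pose, push and grip.
It fails at once if a bystander is shifted by more than 30 mm (distance of any of lid_stencil, big_stencil, jar, graver, tablet, bowl, scissors, brush from where it was at the start of the episode above 0.03 m).
It fails at once if the jar is knocked over (angle between jar's own z axis and vertical above 0.6 rad).
It also fails if it takes over 58 s, if anything falls off the work surface, if the arm or the gripper's body presses on something with over 40 N, if the wrist force passes 120 N, or if a joint passes its speed limit or range.

## Working session

There is one attempt and no reset: what is moved stays moved. The work goes in short steps, Python scripts to look and compute and a tool call to move; the robot and the scene stay as the last step left them, time stands still between calls to the robot, and variables do not carry over. Pictures are saved under pics/ and viewed, at most 10 in all, crops included, and the job is handed in when it is done.

Besides the shell and the picture viewer there is one more tool, called after "Emit:" as name([rows], argument=value, ...), one row to a line, values as JSON. carry_out: Moves the arm, as the interface text tells. Its arguments: {"type":"object","properties":{"targets":{"type":"array"},"force":{"type":"number"}},"required":["targets"]}

```bash
mkdir -p pics
python3 - <<'E'
from station import telemetry, eyes
import cv2
print(telemetry.read_state())
for n in("top","side"):
    im=eyes.get_image(n); cv2.imwrite(f"pics/{n}0.png",im[:,:,::-1]); print(n,eyes.camera_info(n))
E
```

```text
{'t': 0.0, 'joints': array([ 1.11743309e+00,  4.80844034e-01,  1.59688779e+00,  2.00142486e-05,
        1.06510981e+00, -4.65895139e-02]), 'joint_velocities': array([-0.00018767,  0.00038834,  0.00094659, -0.00074873, -0.00141428,
        0.00059496]), 'joint_efforts': array([ 2.16214750e-03, -9.50635815e+01, -4.30175078e+01,  2.27576498e-05,
        1.24833893e-02, -5.02656280e-05]), 'ee_pos': array([0.25695063, 0.59658654, 0.2268593 ]), 'tcp_rot': array([-6.34511533e-01, -3.07651558e+00,  1.89392407e-03]), 'wrist_force': array([-0.0730076, -0.3952279,  0.3767492]), 'moment': array([ 0.02964743, -0.01640143, -0.01320688]), 'grip_force': 0.0, 'finger_gap': 1.0009492116713494}
top {'vfov': 48.915705599080326, 'cx': 322.41123536257663, 'cy': 236.7079622072014, 'T': array([[-0.02610181,  0.98201158, -0.18700787,  0.30855583],
       [-0.99955962, -0.02828007, -0.00898916, -0.04692133],
       [-0.01411605,  0.18669088,  0.98231729,  1.58736931],
       [ 0.        ,  0.        ,  0.        ,  1.        ]])}
side {'vfov': 50.471375488825274, 'cx': 319.4455341835444, 'cy': 235.68059593827368, 'T': array([[ 0.92341872,  0.23303532, -0.30494657,  0.1517573 ],
       [-0.38344426,  0.52626296, -0.75895836, -1.03816338],
       [-0.01638202,  0.81776637,  0.57531713,  0.86082688],
       [ 0.        ,  0.        ,  0.        ,  1.        ]])}
```

View pics/top0.png

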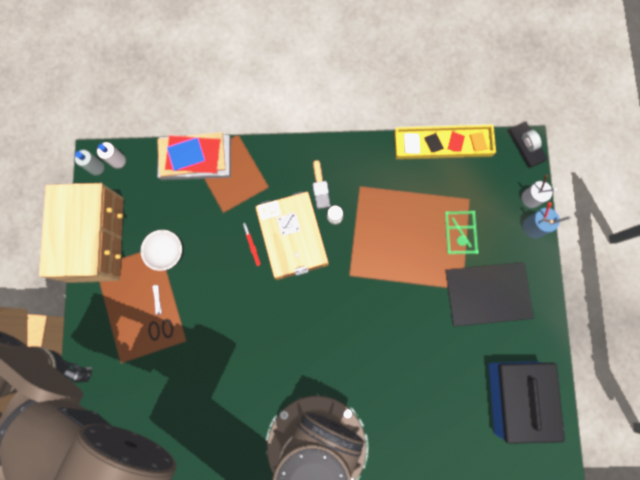

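View pics/side0.png

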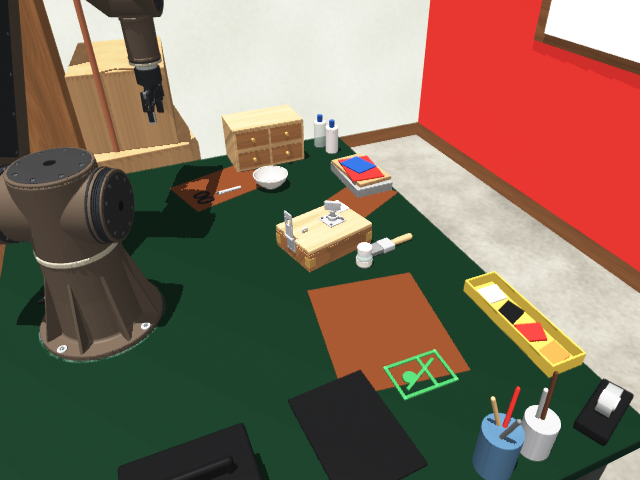

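The press sits near top px (292,235) and side px (325,235). The hasp is at about (302,271) top and (290,230) side. The wing is at about (288,222) top and (332,208) side. Next I'll enlarge crops of both views and get the lid outline.

```bash
cat > h.py <<'E'
import numpy as np, cv2
from station import telemetry, eyes
def ray(n,u,v):
    c=eyes.camera_info(n); f=240/np.tan(np.radians(c["vfov"]/2)); T=c["T"]
    d=T[:3,:3]@np.array([(u-c["cx"])/f,-(v-c["cy"])/f,-1]); return T[:3,3],d
def plane(n,u,v,z):
    o,d=ray(n,u,v); return o+d*(z-o[2])/d[2]
def proj(n,p):
    c=eyes.camera_info(n); f=240/np.tan(np.radians(c["vfov"]/2)); T=c["T"]
    q=T[:3,:3].T@(np.asarray(p)-T[:3,3]); return c["cx"]+f*q[0]/-q[2], c["cy"]-f*q[1]/-q[2]
E
python3 - <<'E'
from h import *
t=cv2.imread("pics/top0.png"); s=cv2.imread("pics/side0.png")
a=cv2.resize(t[180:290,240:350],(550,550),interpolation=cv2.INTER_CUBIC)
cv2.imwrite("pics/tc.png",a)
cv2.imwrite("pics/sc.png",cv2.resize(s[190:280,265:385],(800,600),interpolation=cv2.INTER_CUBIC))
hsv=cv2.cvtColor(t,cv2.COLOR_BGR2HSV); m=cv2.inRange(hsv,(12,50,150),(32,190,255)); m[:180]=0;m[290:]=0;m[:,:245]=0;m[:,335:]=0
c=max(cv2.findContours(m,0,2)[0],key=cv2.contourArea); r=cv2.minAreaRect(c);b=cv2.boxPoints(r); print(r,b)
W=np.array([plane("top",*p,.07)for p in b]);print(W,W.mean(0))
print(np.linalg.norm(np.diff(W,axis=0),axis=1))
E
```

```text
((272.5, 240.0), (76.21087646484375, 21.187259674072266), 71.56504821777344) [[250.40001 207.20001]
 [270.5     200.5    ]
 [294.59998 272.8    ]
 [274.5     279.5    ]]
[[0.69258925 0.17806793 0.07      ]
 [0.71130134 0.11825319 0.07      ]
 [0.49352846 0.05014315 0.07      ]
 [0.47570965 0.10850849 0.07      ]] [0.59328217 0.11374319 0.07      ]
[0.06267332 0.22817537 0.06102477]
```

View pics/tc.png

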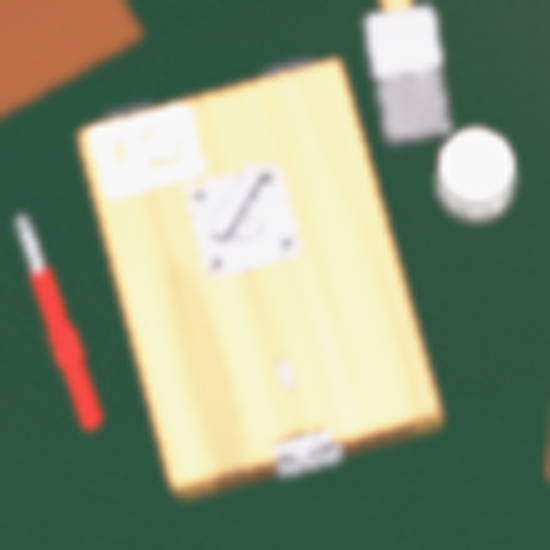

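View pics/sc.png

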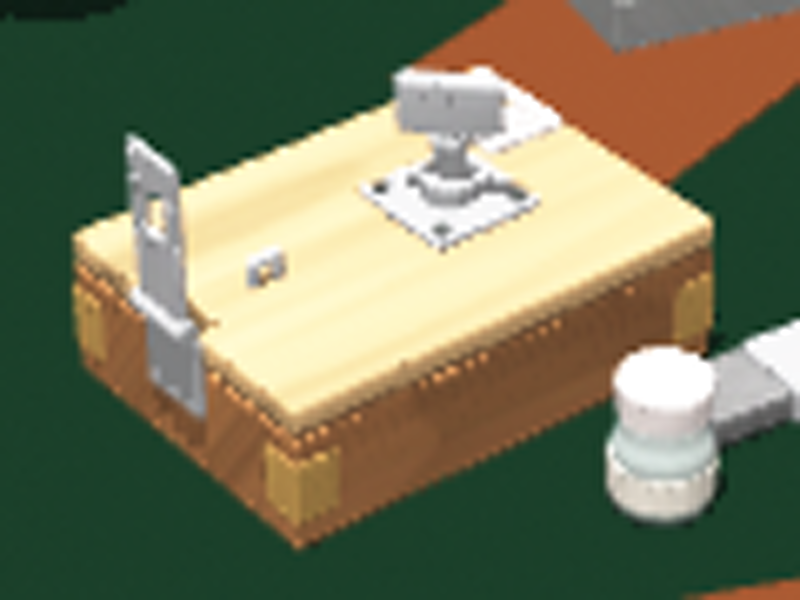

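Crops: the lid corners in the top crop are RL (80,132), RR (343,60), FR (441,418) and FL (175,492). The hasp end is at about (308,455). The wing shows as a dark line from (225,240) to (270,175). In the side crop, the wing spans (397,72) to (503,82) along its top edge, the hasp tip is at (152,150), and the jar stands clear on the right.

Run:
```python
from h import *
T=lambda x,y:((x+.5)/5+239.5,(y+.5)/5+179.5)
S=lambda x,y:((x+.5)/6.667+264.5,(y+.5)/6.667+189.5)
C=np.array([plane("top",*T(*p),.07) for p in[(80,132),(343,60),(441,418),(175,492)]])
D=np.array([plane("side",*S(*p),.07) for p in[(710,218),(300,420),(75,237)]])
print(C,C.mean(0)); print("side RR FR FL",D)
e=C[0]+C[1]-C[2]-C[3]; print("yawtop",np.arctan2(e[1],e[0]),np.linalg.norm(np.diff(C,axis=0),axis=1))
e=D[0]-D[1]; print("yawside",np.arctan2(e[1],e[0]),np.linalg.norm(np.diff(D,axis=0),axis=1))
print("side centre",(D[0]+D[2])/2)
print("plate",plane("top",*T(245,222),.071))
a,b=plane("top",*T(225,240),.132),plane("top",*T(270,175),.132);print("wing top",a,b,(a+b)/2,np.arctan2(*(b-a)[1::-1]))
a,b=plane("side",*S(397,74),.132),plane("side",*S(503,82),.132);print("wing side",a,b,(a+b)/2,np.arctan2(*(b-a)[1::-1]))
print("hasp end px top at .15",plane("top",*T(310,448),.15),plane("side",*S(152,150),.15))
```

```text
[[ 0.69579455  0.16261916  0.07      ]
 [ 0.73528245  0.00568875  0.07      ]
 [ 0.51881662 -0.04661393  0.07      ]
 [ 0.48004517  0.10817974  0.07      ]] [0.6074847  0.05746843 0.07      ]
side RR FR FL [[ 0.72795737  0.00679765  0.07      ]
 [ 0.51860345 -0.05451869  0.07      ]
 [ 0.47929025  0.10161648  0.07      ]]
yawtop 0.2421203129949299 [0.16182227 0.22269491 0.15957538]
yawside 0.28491530316563146 [0.21814848 0.16100844]
side centre [0.60362381 0.05420706 0.07      ]
plate [0.63813556 0.06539197 0.071     ]
wing top [0.61482519 0.07230726 0.132     ] [0.65169194 0.04631757 0.132     ] [0.63325857 0.05931241 0.132     ] -0.6140490678920427
wing side [0.61417613 0.07296322 0.132     ] [0.65152818 0.04931044 0.132     ] [0.63285215 0.06113683 0.132     ] -0.564502116643741
hasp end px top at .15 [0.49316225 0.02565765 0.15      ] [0.49312663 0.03198197 0.15      ]
```

Emit:
carry_out([
  [[0,-1.3,-1.4,0,-1.26],[0,-2.6,-2.8,0,-2.52],[0,-3.9,-4.2,0,-3.78],[0,-5.2,-5.6,0,-5.04],[0,-6.5,-7.0,0,-6.3]],
], force=30)

```text
t: 0.6
ee_pos: [0.337, 0.3709, 0.2273]
tcp_rot: [0.401, -3.116, 0.0]
wrist_force: [1.3, 0.2, 0.1]
finger_gap: 0.142
grip_force: 0.0
```

```bash
cat >> h.py <<'E'
from scipy.spatial.transform import Rotation as R
C=np.array([.606,.056]); YAW=.255
def P(x,y=0):  # press xy -> world xy
    c,s=np.cos(YAW),np.sin(YAW); return C+[c*x-s*y,s*x+c*y]
def go(xy,z,hy=None):
    s=telemetry.read_state(); M=R.from_rotvec(s["tcp_rot"]).as_matrix()
    h=np.arctan2(M[1,1],M[0,1])
    d=M.T@(np.array([*xy,z])-s["ee_pos"])/.025
    print("t",round(s["t"],2),"pos",s["ee_pos"].round(4),"hy",round(h,3),"j6",s["joints"][5].round(3),"F",s["wrist_force"].round(1),"shift",d.round(2),"turn",None if hy is None else round(-np.degrees(hy-h)/6,2))
E
python3 -c "
from h import *
go(P(-.151),.227,1.826)"
```

```text
t 0.6 pos [0.337  0.3709 0.2273] hy 1.827 j6 -1.054 F [1.3 0.2 0.1] shift [ -1.18 -14.9    0.02] turn 0.01
```

Emit:
carry_out([
  [[0,-0.15,-1.8,0,0],[0,-0.3,-3.6,0,0],[0,-0.45,-5.4,0,0],[0,-0.6,-7.2,0,0],[0,-0.7,-9.0,0,0]],
])

```text
t: 1.1
ee_pos: [0.4099, 0.1574, 0.2275]
tcp_rot: [-0.393, 3.117, -0.0]
wrist_force: [1.2, 0.1, -0.5]
finger_gap: 0.0
grip_force: 0.0
```

```bash
python3 -c "
from h import *
go(P(-.151),.227,1.826)"
```

```text
t 1.1 pos [0.4099 0.1574 0.2275] hy 1.822 j6 -1.524 F [ 1.2  0.1 -0.5] shift [-0.55 -5.9   0.02] turn -0.04
```

Emit:
carry_out([
  [[0,-0.2,-2.0,0,0],[0,-0.4,-4.0,0,0],[0,-0.5,-5.9,0,0],[0,-0.55,-5.9,1.4,0],[0,-0.55,-5.9,2.6,0]],
])

```text
t: 1.6
ee_pos: [0.4602, 0.0179, 0.1618]
tcp_rot: [-0.387, 3.116, -0.0]
wrist_force: [-0.3, 0.7, -0.6]
finger_gap: -0.001
grip_force: 0.0
```

```bash
python3 -c "
from h import *
go(P(-.151),.162,1.826)
cv2.imwrite('pics/s1.png',cv2.resize(eyes.get_image('side')[140:290,200:400],(800,600),interpolation=cv2.INTER_CUBIC)[:,:,::-1])"
```

```text
t 1.6 pos [0.4602 0.0179 0.1618] hy 1.818 j6 -1.845 F [-0.3  0.7 -0.6] shift [ 0.01  0.   -0.01] turn -0.08
```

View pics/s1.png

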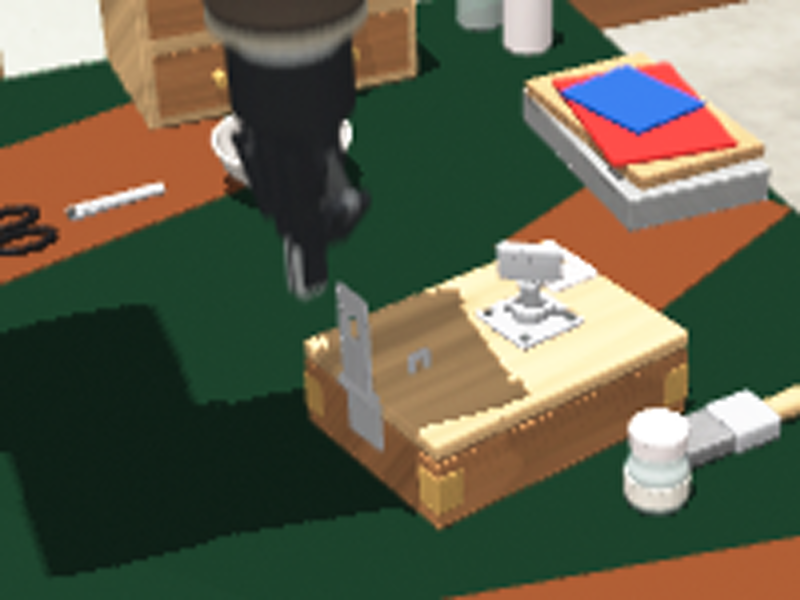

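The closed tips, at about (307,292), are just in front of the upright hasp (tip at 345,290). Next I'll push it over along an arc.

Emit:
carry_out([
  [[0,-0.5,0,0,0],[0,-1.0,0,0,0],[0,-1.5,0.05,0,0],[0,-1.95,0.15,0,0],[0,-2.4,0.4,0,0]],
])

```text
t: 2.15
ee_pos: [0.5167, 0.0449, 0.1632]
tcp_rot: [-0.393, 3.116, -0.0]
wrist_force: [-0.4, 0.2, 0.3]
finger_gap: -0.005
grip_force: 0.0
```

Emit:
carry_out([
  [[0,-0.4,0.3,0,0],[0,-0.8,0.6,0,0],[0,-1.2,1.0,0,0],[0,-1.6,1.4,0,0],[0,-1.95,1.65,0,0]],
])

```text
t: 2.65
ee_pos: [0.5526, 0.0976, 0.1625]
tcp_rot: [0.393, -3.117, -0.0]
wrist_force: [-0.1, -0.6, 0.3]
finger_gap: -0.001
grip_force: 0.0
```

```bash
python3 -c "
from h import *
go(P(-.041),.103,1.826)"
```

```text
t 2.65 pos [0.5526 0.0976 0.1625] hy 1.822 j6 -1.701 F [-0.1 -0.6  0.3] shift [-0.01 -2.15  2.38] turn -0.04
```

The z column of those calls moved the tool along its y, and the height did not change. I'll test the axes with small moves before going on.

Emit:
carry_out([
  [[0,0,-0.3,0,0],[0,0,-0.3,0,0]],
])

```text
t: 2.85
ee_pos: [0.5541, 0.0885, 0.1623]
tcp_rot: [0.393, -3.117, 0.0]
wrist_force: [0.5, -0.3, 0.2]
finger_gap: -0.0
grip_force: 0.0
```

Emit:
carry_out([
  [[0,0,0,-0.3,0],[0,0,0,-0.3,0]],
])

```text
t: 3.05
ee_pos: [0.5543, 0.0887, 0.171]
tcp_rot: [-0.391, 3.116, -0.0]
wrist_force: [0.2, -0.5, -0.1]
finger_gap: 0.002
grip_force: 0.0
```

Emit:
carry_out([
  [[0,0.3,0,0,0],[0,0.3,0,0,0]],
])

```text
t: 3.25
ee_pos: [0.5455, 0.0868, 0.17]
tcp_rot: [0.392, -3.116, 0.0]
wrist_force: [-0.6, -0.3, 0.4]
finger_gap: 0.003
grip_force: 0.0
```

Emit:
carry_out([
  [[0,0,0,0,0.5],[0,0,0,0,0.5]],
])

```text
t: 3.45
ee_pos: [0.5464, 0.087, 0.17]
tcp_rot: [0.309, -3.126, 0.0]
wrist_force: [0.4, -0.4, 0.8]
finger_gap: -0.003
grip_force: 0.0
```

```bash
python3 -c "
from h import *
go(P(-.151),.162,1.826)
cv2.imwrite('pics/s2.png',cv2.resize(eyes.get_image('side')[140:290,200:400],(800,600),interpolation=cv2.INTER_CUBIC)[:,:,::-1])"
```

```text
t 3.45 pos [0.5464 0.087  0.17  ] hy 1.768 j6 -1.665 F [ 0.4 -0.4  0.8] shift [ 3.94 -2.03  0.32] turn -0.56
```

View pics/s2.png

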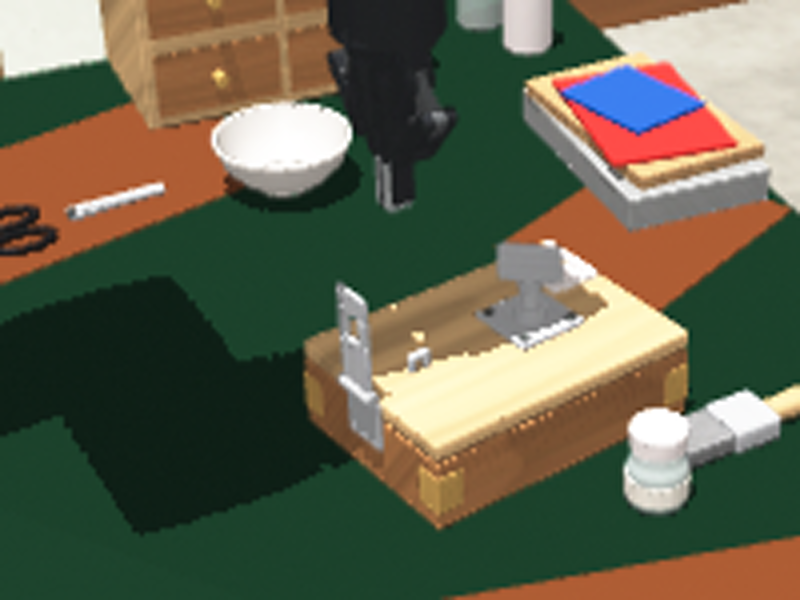

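The hasp is still upright (tip at 345,285) and the fingers are at (397,207). I'll check whether the tip's projected position agrees with this picture.

```bash
python3 -c "
from h import *
s=telemetry.read_state(); p=s['ee_pos']; M=R.from_rotvec(s['tcp_rot']).as_matrix(); print(M.round(3), s['joints'])
for d in(0,.025):
  u,v=proj('side',p+M[:,2]*d); print((u-200)*4,(v-140)*4)
for n,q in(('hinge',(*P(-.116),.074)),('up end',(*P(-.116),.152)),('wing',(*P(.03),.132))):
  u,v=proj('side',q); print(n,(u-200)*4,(v-140)*4)
"
```

```text
[[-0.98  -0.198 -0.   ]
 [-0.198  0.98  -0.   ]
 [ 0.     0.    -1.   ]] [ 1.03202727e-01  4.14371065e-01  1.87865112e+00 -7.74411242e-06
  8.48705964e-01 -1.66640717e+00]
395.2111277206625 205.7131101297532
396.66527160926194 237.59039457089466
hinge 358.96516915820075 387.6831320068907
up end 352.9555737912781 289.45076511501827
wing 529.6884171824586 242.74418193790052
```

Emit:
carry_out([
  [[0,0,0,0.3,0],[0,0,0,0.3,0],[0,0,0,0.3,0]],
])

```text
t: 3.8
ee_pos: [0.5465, 0.0871, 0.1621]
tcp_rot: [0.311, -3.125, 0.0]
wrist_force: [0.3, 0.1, -0.1]
finger_gap: -0.002
grip_force: 0.0
```

Emit:
carry_out([
  [[0,0.4,0,0.2,0],[0,0.4,0,0.2,0],[0,0.4,0,0.2,0]],
])

```text
t: 4.1
ee_pos: [0.5365, 0.0851, 0.1574]
tcp_rot: [0.311, -3.126, 0.0]
wrist_force: [0.2, 0.6, 0.1]
finger_gap: -0.002
grip_force: 0.0
```

```bash
python3 -c "
from h import *
s=telemetry.read_state(); p=s['ee_pos']; go(P(-.151),.162,1.826)
print(proj('top',p),proj('top',p-[0,0,.025]),proj('side',p),proj('side',p-[0,0,.025]))
a=eyes.get_image('top')[180:290,240:350];b=eyes.get_image('side')[140:250,240:350]
cv2.imwrite('pics/b3.png',cv2.resize(np.hstack([a,b]),(800,400),interpolation=cv2.INTER_CUBIC)[:,:,::-1])"
```

```text
t 4.1 pos [0.5365 0.0851 0.1574] hy 1.769 j6 -1.667 F [0.2 0.6 0.1] shift [ 3.53 -2.03 -0.18] turn -0.54
(np.float64(279.5242794785901), np.float64(253.7880509997409)) (np.float64(280.3656892448369), np.float64(255.17517389681873)) (np.float64(295.757399521411), np.float64(196.576791322736)) (np.float64(296.1528568622774), np.float64(204.47705737490384))
```

View pics/b3.png

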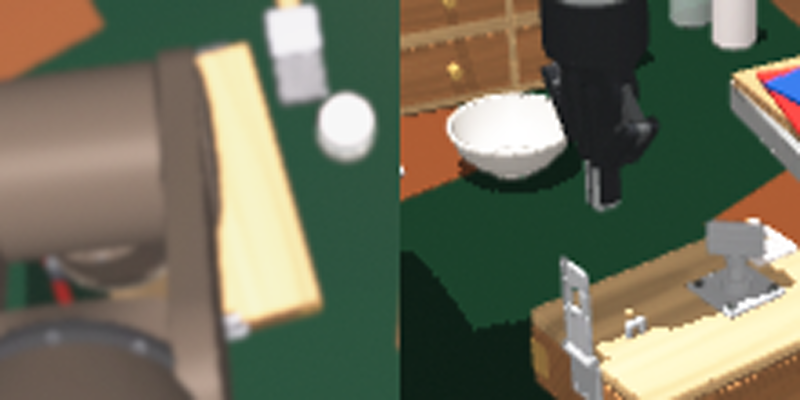

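The combined move works now. In the side view, the shut tips at about (296,197) fall where the TCP should be, not 25 mm below it. I'll lower onto bare lid in small steps to find the true tip height.

Emit:
carry_out([
  [[0,0,0,0.6,0],[0,0,0,1.2,0],[0,0,0,1.8,0],[0,0,0,2.1,0],[0,0,0,2.1,0]],
])

```text
t: 4.7
ee_pos: [0.5365, 0.0851, 0.1043]
tcp_rot: [0.311, -3.125, 0.0]
wrist_force: [0.9, -0.3, 0.0]
finger_gap: -0.002
grip_force: 0.0
```

```bash
python3 -c "
from h import *
s=telemetry.read_state(); p=s['ee_pos']; go(P(-.151),.162,1.826)
q=P(-.116)
for z in(0,.025): print([((u-260)*8,(v-170)*8) for u,v in [proj('side',p-[0,0,z])]])
print('shadow?')
b=eyes.get_image('side')[170:245,260:360]
cv2.imwrite('pics/s4.png',cv2.resize(b,(800,600),interpolation=cv2.INTER_CUBIC)[:,:,::-1])"
```

```text
t 4.7 pos [0.5365 0.0851 0.1043] hy 1.769 j6 -1.667 F [ 0.9 -0.3  0. ] shift [ 3.54 -2.03 -2.3 ] turn -0.55
[(np.float64(292.8393810915045), np.float64(345.383733738744))]
[(np.float64(295.866110925097), np.float64(405.8775345149479))]
shadow?
```

View pics/s4.png

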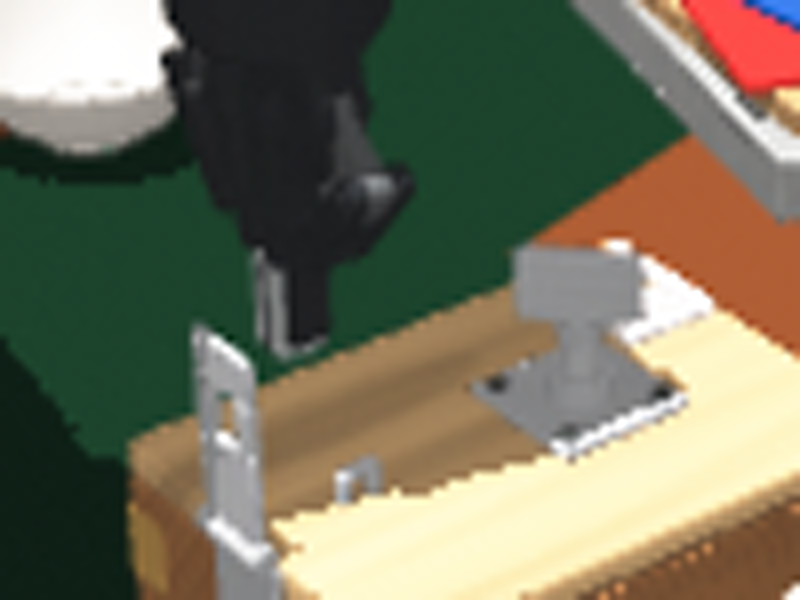

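Tips at about (300,352) in the crop, again at the projected TCP. I'll carry on down carefully and watch the force.

Emit:
carry_out([
  [[0,0,0,0.1,0],[0,0,0,0.2,0],[0,0,0,0.3,0],[0,0,0,0.38,0],[0,0,0,0.38,0]],
])

```text
t: 5.25
ee_pos: [0.5368, 0.0852, 0.0953]
tcp_rot: [0.311, -3.126, -0.0]
wrist_force: [-0.2, 0.5, -0.4]
finger_gap: -0.002
grip_force: 0.0
```

Emit:
carry_out([
  [[0,0,0,0.05,0],[0,0,0,0.1,0],[0,0,0,0.1,0]],
])

```text
t: 5.55
ee_pos: [0.5369, 0.0852, 0.0929]
tcp_rot: [0.311, -3.126, 0.0]
wrist_force: [-0.8, 0.3, 0.2]
finger_gap: 0.001
grip_force: 0.0
```

Emit:
carry_out([
  [[0,0,0,-0.6,0],[0,0,0,-0.6,0],[0,-0.4,-0.5,-0.6,0],[0,-0.8,-1.0,-0.6,0],[0,-0.8,-1.0,-0.6,0]],
])

```text
t: 6.05
ee_pos: [0.5638, 0.063, 0.1078]
tcp_rot: [-0.308, 3.125, -0.0]
wrist_force: [0.0, 0.7, 0.7]
finger_gap: -0.002
grip_force: 0.0
```

Emit:
carry_out([
  [[0,0,0,0.1,0],[0,0,0,0.2,0],[0,0,0,0.3,0],[0,0,0,0.4,0],[0,0,0,0.4,0]],
])

```text
t: 6.55
ee_pos: [0.561, 0.0648, 0.0976]
tcp_rot: [0.311, -3.125, -0.0]
wrist_force: [0.2, 0.2, -1.0]
finger_gap: -0.001
grip_force: 0.0
```

Emit:
carry_out([
  [[0,0,0,0.1,0],[0,0,0,0.2,0],[0,0,0,0.2,0]],
])

```text
t: 6.85
ee_pos: [0.5613, 0.0646, 0.0927]
tcp_rot: [0.311, -3.126, -0.0]
wrist_force: [-0.8, 0.6, 0.2]
finger_gap: 0.003
grip_force: 0.0
```

```bash
python3 -c "
from h import *
go(P(-.151),.162,1.826)"
```

```text
t 6.85 pos [0.5613 0.0646 0.0927] hy 1.769 j6 -1.708 F [-0.8  0.6  0.2] shift [ 4.35 -1.03 -2.77] turn -0.55
```

Emit:
carry_out([
  [[0,0,0,0.1,0],[0,0,0,0.2,0],[0,0,0,0.3,0],[0,0,0,0.4,0],[0,0,0,0.4,0]],
])

```text
t: 7.35
ee_pos: [0.5612, 0.0646, 0.0826]
tcp_rot: [0.311, -3.126, -0.0]
wrist_force: [0.5, 0.5, 0.2]
finger_gap: -0.0
grip_force: 0.0
```

Emit:
carry_out([
  [[0,0,0,0.08,0],[0,0,0,0.16,0],[0,0,0,0.16,0]],
])

```text
t: 7.65
ee_pos: [0.5614, 0.0646, 0.0788]
tcp_rot: [0.311, -3.126, -0.0]
wrist_force: [0.8, -0.4, 0.5]
finger_gap: -0.001
grip_force: 0.0
```

Emit:
carry_out([
  [[0,0,0,0.08,0],[0,0,0,0.16,0],[0,0,0,0.16,0]],
])

```text
t: 7.95
ee_pos: [0.5613, 0.0646, 0.0747]
tcp_rot: [0.311, -3.126, 0.0]
wrist_force: [0.1, 0.8, -0.1]
finger_gap: 0.002
grip_force: 0.0
```

Emit:
carry_out([
  [[0,0,0,0.08,0],[0,0,0,0.16,0],[0,0,0,0.16,0]],
])

```text
t: 8.25
ee_pos: [0.5613, 0.0646, 0.0707]
tcp_rot: [0.311, -3.126, -0.0]
wrist_force: [0.4, -0.5, 0.1]
finger_gap: -0.005
grip_force: 0.0
```

```bash
python3 -c "
from h import *
s=telemetry.read_state(); p=s['ee_pos']; go(P(-.151),.162,1.826)
print([((u-260)*8,(v-170)*8) for u,v in [proj('side',p)]])
b=eyes.get_image('side')[170:245,260:360]
cv2.imwrite('pics/s5.png',cv2.resize(b,(800,600),interpolation=cv2.INTER_CUBIC)[:,:,::-1])"
```

```text
t 8.25 pos [0.5613 0.0646 0.0707] hy 1.769 j6 -1.708 F [ 0.4 -0.5  0.1] shift [ 4.35 -1.03 -3.65] turn -0.55
[(np.float64(384.3823345210644), np.float64(440.14629820363416))]
```

View pics/s5.png

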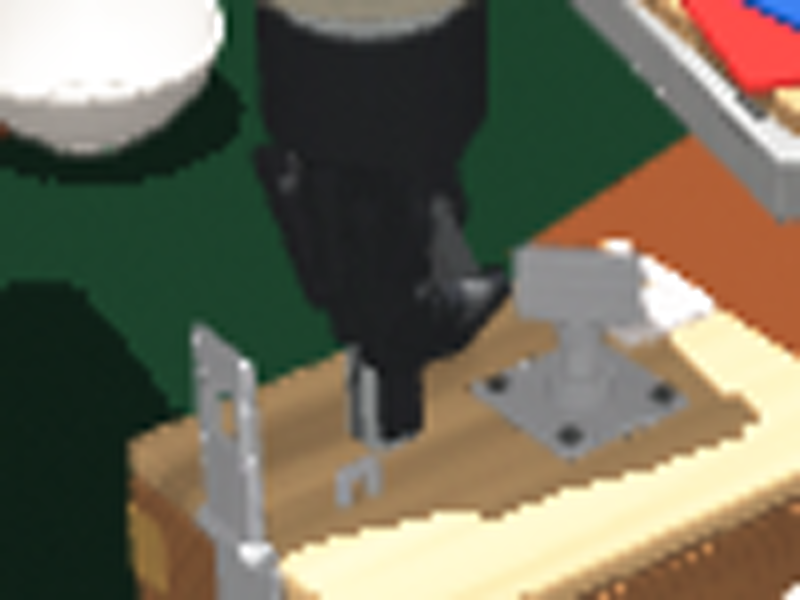

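Tips at (395,445) are just above the lid, so in practice they lie at the reported TCP height.

Emit:
carry_out([
  [[0,0,0,0.05,0],[0,0,0,0.1,0],[0,0,0,0.1,0]],
])

```text
t: 8.6
ee_pos: [0.5614, 0.0646, 0.0683]
tcp_rot: [0.311, -3.126, -0.0]
wrist_force: [-0.5, -0.8, 0.5]
finger_gap: -0.004
grip_force: 0.0
```

Emit:
carry_out([
  [[0,0,0,0.05,0],[0,0,0,0.1,0],[0,0,0,0.1,0]],
])

```text
t: 8.9
ee_pos: [0.5615, 0.0646, 0.0662]
tcp_rot: [-0.311, 3.126, -0.0]
wrist_force: [-1.4, -0.3, 7.4]
finger_gap: -0.0
grip_force: 3.4
```

Contact at a reported z of 0.0665 means tip height = reported z + 3.5 mm, not −25 mm. That explains passing over the hasp. I'll go back round to its front.

Emit:
carry_out([
  [[0,0,0,-1.5,0],[0,0,0,-3.0,0],[0,0,0,-4.6,0],[0,0,0,-4.6,0]],
])

```text
t: 9.3
ee_pos: [0.5643, 0.0648, 0.1859]
tcp_rot: [-0.31, 3.119, -0.0]
wrist_force: [0.8, -0.7, -0.4]
finger_gap: -0.001
grip_force: 0.0
```

Emit:
carry_out([
  [[0,1.4,-0.3,0,-0.2],[0,2.8,-0.6,0,-0.4],[0,4.35,-1.03,0,-0.55],[0,4.35,-1.03,0,-0.55]],
])

```text
t: 9.7
ee_pos: [0.4548, 0.0168, 0.1803]
tcp_rot: [0.4, -3.112, -0.001]
wrist_force: [-1.2, 0.1, -0.6]
finger_gap: 0.002
grip_force: 0.0
```

```bash
python3 -c "
from h import *
go(P(-.151),.1215,1.826)"
```

```text
t 9.7 pos [0.4548 0.0168 0.1803] hy 1.826 j6 -1.855 F [-1.2  0.1 -0.6] shift [-0.22 -0.01  2.35] turn 0.0
```

Emit:
carry_out([
  [[0,0,0,1.0,0],[0,0,0,2.0,0],[0,-0.2,0,2.35,0],[0,-0.2,0,2.35,0]],
])

```text
t: 10.1
ee_pos: [0.4649, 0.0194, 0.1213]
tcp_rot: [0.4, -3.114, -0.0]
wrist_force: [0.8, -0.1, -0.1]
finger_gap: -0.001
grip_force: 0.0
```

Emit:
carry_out([
  [[0,-0.4,0,0,0],[0,-0.8,0,0,0],[0,-1.2,0,0,0],[0,-1.6,0,0,0],[0,-1.6,0,0,0]],
])

```text
t: 10.6
ee_pos: [0.5054, 0.0297, 0.1226]
tcp_rot: [-0.401, 3.114, -0.0]
wrist_force: [0.7, -0.3, 0.8]
finger_gap: 0.002
grip_force: 0.0
```

```bash
python3 -c "
from h import *
go(P(-.076),.1065,1.826)"
```

```text
t 10.6 pos [0.5054 0.0297 0.1226] hy 1.827 j6 -1.828 F [ 0.7 -0.3  0.8] shift [-1.12  0.    0.65] turn 0.01
```

Emit:
carry_out([
  [[0,-0.3,0,0.1,0],[0,-0.6,0,0.25,0],[0,-0.85,0,0.45,0],[0,-1.1,0,0.65,0],[0,-1.1,0,0.65,0]],
])

```text
t: 11.1
ee_pos: [0.5305, 0.0364, 0.1051]
tcp_rot: [0.401, -3.115, -0.0]
wrist_force: [0.1, -0.6, -0.1]
finger_gap: -0.003
grip_force: 0.0
```

Emit:
carry_out([
  [[0,-0.4,0,0.4,0],[0,-0.8,0,0.75,0],[0,-1.1,0,0.85,0],[0,-1.35,0,1.0,0],[0,-1.35,0,1.0,0]],
])

```text
t: 11.6
ee_pos: [0.5635, 0.045, 0.0805]
tcp_rot: [-0.401, 3.116, 0.0]
wrist_force: [-0.3, 1.0, 0.7]
finger_gap: 0.004
grip_force: 0.0
```

```bash
python3 -c "
from h import *
go(P(-.041),.0725,1.826)"
```

```text
t 11.6 pos [0.5635 0.045  0.0805] hy 1.827 j6 -1.801 F [-0.3  1.   0.7] shift [-0.12 -0.    0.32] turn 0.01
```

Emit:
carry_out([
  [[0,0,0,0.1,0],[0,0,0,0.2,0],[0,0,0,0.26,0],[0,0,0,0.26,0]],
])

```text
t: 12.0
ee_pos: [0.5624, 0.0448, 0.0744]
tcp_rot: [0.4, -3.116, -0.0]
wrist_force: [-0.3, -0.2, 0.5]
finger_gap: 0.001
grip_force: 0.0
```

Emit:
carry_out([
  [[0,0,0,0.06,0],[0,0,0,0.1,0],[0,0,0,0.1,0]],
])

```text
t: 12.3
ee_pos: [0.5627, 0.0448, 0.0721]
tcp_rot: [-0.401, 3.116, -0.0]
wrist_force: [-1.1, 0.5, 4.6]
finger_gap: -0.0
grip_force: 1.8
```

Contact at the strap's flat height (tip at about 75.7 mm) means the hasp is down. Now lift, open and move over the wing.

Emit:
carry_out([
  [[0,0,0,-1.3,0],[20,0,0,-2.6,0],[50,0,0,-4.0,0],[50,0,0,-4.0,0]],
])

```text
t: 12.7
ee_pos: [0.5652, 0.0449, 0.1763]
tcp_rot: [-0.4, 3.109, -0.001]
wrist_force: [0.2, -0.4, -0.7]
finger_gap: 0.501
grip_force: 0.0
```

```bash
python3 -c "
from h import *
go((.634,.062),.175,.98)
b=eyes.get_image('side')[170:245,260:360]
cv2.imwrite('pics/s6.png',cv2.resize(b,(800,600),interpolation=cv2.INTER_CUBIC)[:,:,::-1])"
```

```text
t 12.7 pos [0.5652 0.0449 0.1763] hy 1.827 j6 -1.801 F [ 0.2 -0.4 -0.7] shift [-2.84 -0.04  0.07] turn 8.08
```

View pics/s6.png

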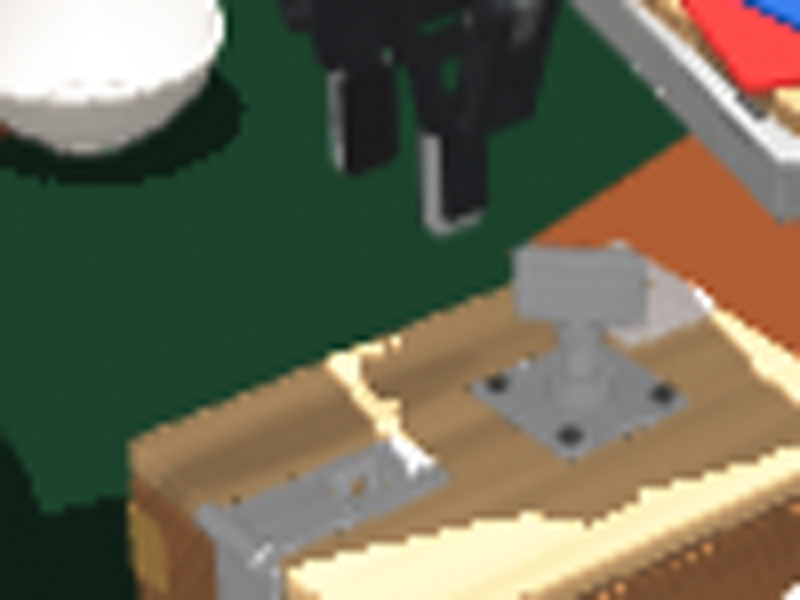

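The hasp lies flat over the catch (about (320,490)). The fingers are open at about (340–480,200), and the wing is unmoved at (580,285).

Emit:
carry_out([
  [[50,-0.6,0,0,1.4],[50,-1.2,0,0,2.8],[50,-1.8,0,0,4.2],[50,-2.4,0,0,5.6],[50,-2.84,0,0,7.0]],
])

```text
t: 13.25
ee_pos: [0.6316, 0.0629, 0.1707]
tcp_rot: [-0.752, -3.049, 0.001]
wrist_force: [0.2, 0.7, 0.3]
finger_gap: 0.583
grip_force: 0.0
```

Emit:
carry_out([
  [[50,0,0,0,1.08],[50,0,0,0,1.08]],
])

```text
t: 13.45
ee_pos: [0.6309, 0.0628, 0.1706]
tcp_rot: [-0.917, -3.003, 0.001]
wrist_force: [-0.3, -0.9, 0.1]
finger_gap: 0.585
grip_force: 0.0
```

```bash
python3 -c "
from h import *
go((.634,.062),.1045,.98)"
```

```text
t 13.45 pos [0.6309 0.0628 0.1706] hy 0.978 j6 -0.927 F [-0.3 -0.9  0.1] shift [-0.13  0.05  2.64] turn -0.02
```

Descend with the force in view, then close.

Emit:
carry_out([
  [[50,-0.13,0.05,0.7,0],[50,-0.13,0.05,1.4,0],[50,-0.13,0.05,2.0,0],[50,-0.13,0.05,2.6,0],[50,-0.13,0.05,2.6,0]],
])

```text
t: 13.95
ee_pos: [0.6332, 0.0619, 0.1046]
tcp_rot: [-0.911, -3.003, 0.002]
wrist_force: [-0.4, -0.6, 1.1]
finger_gap: 0.582
grip_force: 0.0
```

Emit:
carry_out([
  [[0,0,0,0,0],[0,0,0,0,0],[0,0,0,0,0],[0,0,0,0,0],[0,0,0,0,0]],
], force=40)

```text
t: 14.45
ee_pos: [0.637, 0.0639, 0.1082]
tcp_rot: [0.913, 3.002, 0.005]
wrist_force: [8.0, 16.6, -5.0]
finger_gap: 0.113
grip_force: 45.1
```

```bash
python3 -c "
from h import *
go((.634,.062),.1045,.98); s=telemetry.read_state(); print(s['finger_gap'],s['grip_force'],s['moment'])"
```

```text
t 14.45 pos [0.637  0.0639 0.1082] hy 0.98 j6 -0.931 F [ 8.  16.6 -5. ] shift [ 0.06 -0.13  0.15] turn 0.0
0.11289983838310039 45.104098320007324 [ 2.43787162 -1.24465728 -0.03081117]
```

Emit:
carry_out([
  [[0,0,0.15,-0.1,0],[0,0,0.15,-0.1,0],[0,0,0.15,-0.1,0]],
])

```text
t: 14.75
ee_pos: [0.637, 0.0646, 0.1086]
tcp_rot: [0.913, 3.006, -0.001]
wrist_force: [7.1, -5.1, -23.2]
finger_gap: 0.103
grip_force: 42.8
```

```bash
python3 -c "
from h import *
go((.637,.064),.108,.98); s=telemetry.read_state(); print(s['finger_gap'],s['grip_force'],s['moment'])"
```

```text
t 14.75 pos [0.637  0.0646 0.1086] hy 0.981 j6 -0.926 F [  7.1  -5.1 -23.2] shift [-0.01 -0.02  0.03] turn 0.01
0.10338032547946378 42.75215685367584 [-0.66547659 -1.19128579  0.03349902]
```

Gripped and centred. Relieve the lift and start turning clockwise.

Emit:
carry_out([
  [[0,-0.04,0,0.1,0.8],[0,-0.04,0,0.1,1.8],[0,-0.04,0,0.1,2.8],[0,-0.04,0,0.1,3.8],[0,-0.04,0,0.1,4.8]],
])

```text
t: 15.25
ee_pos: [0.6366, 0.0639, 0.1083]
tcp_rot: [-1.637, -2.68, 0.002]
wrist_force: [-13.5, -7.6, 17.1]
finger_gap: 0.108
grip_force: 48.6
```

```bash
cat > c.py <<'E'
from h import *
go((.637,.0645),.1075,-.745); s=telemetry.read_state(); print(s['finger_gap'],s['grip_force'],s['moment'])
E
python3 c.py
```

```text
t 15.25 pos [0.6366 0.0639 0.1083] hy 0.474 j6 -0.42 F [-13.5  -7.6  17.1] shift [0.01 0.03 0.03] turn 11.64
0.10786612610774954 48.63469362258911 [-1.10283795  2.08901268  0.08493757]
```

Emit:
carry_out([
  [[0,0,-0.12,-0.04,0.8],[0,0,-0.12,-0.04,1.8],[0,0,-0.12,-0.04,2.8],[0,0,-0.12,-0.04,3.8],[0,0,-0.12,-0.04,4.8]],
])

```text
t: 15.75
ee_pos: [0.6353, 0.0634, 0.1086]
tcp_rot: [2.253, 2.189, 0.001]
wrist_force: [-0.2, 2.9, -2.8]
finger_gap: 0.106
grip_force: 45.8
```

```bash
python3 c.py
```

```text
t 15.75 pos [0.6353 0.0634 0.1086] hy -0.029 j6 0.081 F [-0.2  2.9 -2.8] shift [0.04 0.07 0.04] turn 6.84
0.10625387563668365 45.811911821365356 [0.40582529 0.19358793 0.05200388]
```

Emit:
carry_out([
  [[0,0,0,0,1.0],[0,0,0,0,2.0],[0,0,0,0,3.0],[0,0,0,0,4.0],[0,0,0,0,5.0]],
])

```text
t: 16.25
ee_pos: [0.6343, 0.0637, 0.1085]
tcp_rot: [-2.742, -1.531, 0.001]
wrist_force: [-6.4, 5.2, 1.7]
finger_gap: 0.106
grip_force: 46.5
```

```bash
sed -i 's/-.745/-1.316/' c.py; python3 c.py
```

```text
t 16.25 pos [0.6343 0.0637 0.1085] hy -0.553 j6 0.604 F [-6.4  5.2  1.7] shift [0.08 0.08 0.04] turn 7.29
0.10622479250884465 46.453120708465576 [0.95506711 1.02835796 0.03130231]
```

Emit:
carry_out([
  [[0,0,-0.05,0,1.0],[0,0,-0.05,0,2.0],[0,0,-0.05,0,3.0],[0,0,-0.05,0,4.0],[0,0,-0.05,0,5.0]],
])

```text
t: 16.75
ee_pos: [0.6334, 0.0645, 0.1085]
tcp_rot: [-3.045, -0.768, 0.001]
wrist_force: [-4.7, 6.6, 0.1]
finger_gap: 0.104
grip_force: 46.2
```

```bash
python3 c.py
```

```text
t 16.75 pos [0.6334 0.0645 0.1085] hy -1.076 j6 1.129 F [-4.7  6.6  0.1] shift [0.13 0.07 0.04] turn 2.29
0.10402414589096695 46.21005356311798 [1.20745895 0.68461718 0.09784585]
```

Emit:
carry_out([
  [[0,0,-0.05,0,0.5],[0,0,-0.05,0,1.0],[0,0,-0.05,0,1.5],[0,0,-0.05,0,1.8],[0,0,-0.05,0,1.8]],
])

```text
t: 17.25
ee_pos: [0.6333, 0.065, 0.1085]
tcp_rot: [-3.104, -0.485, -0.0]
wrist_force: [-2.9, 0.5, 1.2]
finger_gap: 0.107
grip_force: 46.2
```

```bash
python3 c.py
```

```text
t 17.25 pos [0.6333 0.065  0.1085] hy -1.261 j6 1.316 F [-2.9  0.5  1.2] shift [0.14 0.06 0.04] turn 0.52
0.10693399075042724 46.22763454914093 [ 0.07348295  0.4558753  -0.10550658]
```

Emit:
carry_out([
  [[0,0,0,0,0.3],[0,0,0,0,0.6],[0,0,0,0,0.8],[0,0,0,0,0.8]],
])

```text
t: 17.65
ee_pos: [0.6332, 0.0651, 0.1085]
tcp_rot: [-3.121, -0.356, 0.0]
wrist_force: [-4.9, 2.7, 5.8]
finger_gap: 0.103
grip_force: 48.3
```

```bash
python3 c.py
```

```text
t 17.65 pos [0.6332 0.0651 0.1085] hy -1.344 j6 1.398 F [-4.9  2.7  5.8] shift [0.14 0.06 0.04] turn -0.26
0.1032566937450039 48.27451229095459 [0.3820089  0.85777079 0.66321069]
```

Emit:
carry_out([
  [[0,0,0,0,0.3],[0,0,0,0,0.5],[0,0,0,0,0.5],[0,0,0,0,0.5]],
])

```text
t: 18.05
ee_pos: [0.6332, 0.0651, 0.1085]
tcp_rot: [3.129, 0.277, -0.0]
wrist_force: [-5.6, 1.4, 6.7]
finger_gap: 0.106
grip_force: 65.7
```

```bash
python3 c.py
```

```text
t 18.05 pos [0.6332 0.0651 0.1085] hy -1.394 j6 1.449 F [-5.6  1.4  6.7] shift [0.14 0.05 0.04] turn -0.75
0.10629091155659459 65.66921509802341 [0.37101266 0.89004795 1.37025955]
```

Seated firmly: the moment is 1.4 N m and the angle matches. Now back off to hy ≈ 0.265, about −15.8 units in all.

Emit:
carry_out([
  [[0,0,0,0,-1.0],[0,0,0,0,-2.0],[0,0,0,0,-3.0],[0,0,0,0,-4.0],[0,0,0,0,-5.0]],
])

```text
t: 18.55
ee_pos: [0.6336, 0.0644, 0.1085]
tcp_rot: [2.949, 1.081, 0.001]
wrist_force: [-3.0, -5.5, 3.9]
finger_gap: 0.105
grip_force: 46.8
```

Emit:
carry_out([
  [[0,0,0.05,0,-1.0],[0,0,0.05,0,-2.0],[0,0,0.05,0,-3.0],[0,0,0.05,0,-4.0],[0,0,0.05,0,-5.0]],
])

```text
t: 19.05
ee_pos: [0.6346, 0.0637, 0.1085]
tcp_rot: [2.568, 1.808, 0.001]
wrist_force: [-1.6, -2.2, 2.3]
finger_gap: 0.101
grip_force: 46.7
```

```bash
sed -i 's/-1.316/.265/' c.py; python3 c.py
```

```text
t 19.05 pos [0.6346 0.0637 0.1085] hy -0.344 j6 0.397 F [-1.6 -2.2  2.3] shift [0.06 0.08 0.04] turn -5.82
0.10146911743599489 46.671398878097534 [-0.42475537  0.28091797 -0.04162769]
```

Emit:
carry_out([
  [[0,0,0,0,-1.2],[0,0,0,0,-2.4],[0,0,0,0,-3.6],[0,0,0,0,-4.8],[0,0,0,0,-5.8]],
])

```text
t: 19.55
ee_pos: [0.6357, 0.0636, 0.1085]
tcp_rot: [1.908, 2.492, 0.003]
wrist_force: [5.2, -2.8, -2.0]
finger_gap: 0.104
grip_force: 45.9
```

Emit:
carry_out([
  [[0,0,0,0,0],[0,0,0,0,0],[0,0,0,0,0]],
])

```text
t: 19.85
ee_pos: [0.6358, 0.0636, 0.1085]
tcp_rot: [1.914, 2.488, 0.003]
wrist_force: [4.0, -2.5, -2.2]
finger_gap: 0.109
grip_force: 45.9
```

```bash
python3 c.py
```

```text
t 19.85 pos [0.6358 0.0636 0.1085] hy 0.259 j6 -0.206 F [ 4.  -2.5 -2.2] shift [0.02 0.06 0.04] turn -0.06
0.1088811576782044 45.940150022506714 [-0.38173863 -0.67174206  0.07113726]
```

The setting matches, with the wing across the press and a grip of about 46 N.

```bash
python3 -c "
from station import job_done
print(job_done())"
```

```text
the job is handed in; nothing more can be done
None
```

I handed the job in with the hasp flat over the catch, the thumbscrew turned home then backed off a quarter turn (to within a few degrees), and the gripper still holding the wing at about 46 N; the hand-in returned no verdict, and I took no picture after the turning to recheck the hasp or the loose items.

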